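# Clear the cut-off stand and hold the extractor lever on its third click

## Robot

A 6-joint arm with a two-finger parallel gripper is mounted at the origin on the work surface. World frame = base frame: x ahead of the robot, y to its left, z up, the work surface at z = 0. Lengths are in mm, angles in rad, forces in N, time in s.
With the tool pointing down it reaches from about 400 to 825 mm from the base axis. Payload 7 kg.
Tool frame: the origin (TCP) lies at the very end of the fingers, on their centre line; the grasp point (between the pads) lies 19 mm behind it; z points along the fingers, y is the line along which they close (so a half turn about z gives the same grasp; the last joint's range is limited). The gripper opens to 88 mm and grips with 3 to 60 N. Pads are 19 mm wide; open, the fingers measure 130 mm over their backs; the gripper's body (78 mm by 193 mm) begins 47 mm behind the grasp point.
Start: joints at [-1.032, 0.359, 0.012, 0, -1.224, -0.288], TCP at [167.495, -653.866, 226.561] pointing down, gripper open.
Joint ranges: [-3.07, 3.07], [-1.43, 2.12], [-1.02, 1.25], [-3.03, 1.67], [-3.05, -0], [-3.03, 3.03]. Speed limits (rad/s): [2.39, 2.39, 3.01, 3.14, 3.14, 3.14].

## Interface

Orientations are given as a unit quaternion [x, y, z, w].
In Python, from plant import bot gives the robot as it stands. Calls block until the motion is done:
- bot.move_ptp(position, orientation): joint-space move of the TCP to a pose.
- bot.line_to(position, velocity=150, ori=None): straight line of the TCP; ori=None keeps the orientation; velocity is the mean speed in mm/s.
- bot.move_joints(angles): joint-space move.
- bot.move_gripper(opening, force=None): finger opening in mm; force is the grip in N (None keeps the last); returns when the fingers have stopped.
- bot.pause(seconds).
- bot.solve_ik(position, orientation): joint angles nearest the present ones, or None.
- bot.read_state(): the state.
- bot.camera(name): name is "scene" or "top" or "wrist"; returns the picture (480x640x3 uint8, red, green, blue); there is no depth.
- bot.get_calibration(name): a dict with "fx", "fy", "cx", "cy" (pixels), "distortion" ([k1, k2, p1, p2, k3] as OpenCV has them; the pictures are not rectified), "view" (4x4, takes a point from world to camera coordinates); the wrist camera has in their place "T_tool_cam" (4x4, takes a point from camera to tool coordinates, whose origin is the TCP and whose axes are the flange's). Camera axes: x right, y up, looking along -z (the intrinsics and any distortion apply to the point x, -y, -z); pixel columns grow to the right and rows downward; lengths in mm; the calibration is good to about 2 mm. A picture is of the moment at which its call begins: read the wrist's pose just before it. get_calibration takes no time and is no camera call.
A pose or a line that the arm cannot do raises bot.Unreachable and nothing moves.
- bot.close_job(): hands the job in; it is judged then, once.
The state is a dict: "t": time; "joint_pos": joint angles; "qvel": joint speeds; "tau": joint torques, N m; "tcp_pos": TCP position; "eef_rot": TCP orientation; "contact_force": force on the tool from outside, world axes, zero at the start; "moment": the same for the moment, N m; "width": finger opening in mm; "finger_force": force on a finger pad.
Only numpy, scipy, OpenCV 4.12 (cv2) and the standard library are available. Lean on these libraries where they do the work, as an engineer would, in place of code of your own. Each camera call takes 0.05 s, during which the arm holds its last target. There are 200 camera calls.

## Task

Use the scraper block, not the fingers, to push all five steel offcuts off the cutting plate into the waste tray joined to its edge, then stand the scraper upright back on its rubber mat and let go of it. Then press the dust extractor's spring-return lever down past its first two clicks to the third, not on towards the fourth, and keep it held there with the gripper: the program finishes while still holding the lever down for at least two seconds. Leave the other things on the bench where they are.

Things in the scene. Friction and masses are not known exactly. Their poses are not given: they have to be found in the camera images.
- stand: Cut-off stand, fixed: a steel plate 150 mm (its x) by 168 mm (its y), top 30 mm above the bench, a low rail along each y side (150 mm clear between them, 12 mm above the plate), no rail at the two x ends. Joined to its +x edge is an open, lower waste tray. Origin on the bench under the plate's centre; +x points from plate to tray, z up. Turned a little at each start.
- plate_top (a point): Centre of the plate's upper face, 30 mm above the bench; axes as the stand.
- tray (a point): Centre of the waste tray's inner floor, 6 mm above the bench, 130 mm along +x from the plate's centre. The tray is open on the plate's side (the plate ends at x = 75 mm from its centre); inside 105 mm along x by 158 mm, walls 5 mm thick with rims 28 mm above the bench, 2 mm lower than the plate.
- chip0: Oblong steel offcut, 18 x 12 x 9 mm, 15 g, flat on the plate, within 50 mm either side of the plate's x axis and between 35 mm before and 35 mm beyond its centre. Origin at the centre of its underside.
- chip1: Round steel offcut, 16 mm across, 8 mm high, 12 g, flat on the plate, within 50 mm either side of the plate's x axis and between 35 mm before and 35 mm beyond its centre. Origin at the centre of its underside.
- chip2: Oblong steel offcut, 18 x 12 x 9 mm, 15 g, flat on the plate, within 50 mm either side of the plate's x axis and between 35 mm before and 35 mm beyond its centre. Origin at the centre of its underside.
- chip3: Round steel offcut, 16 mm across, 8 mm high, 12 g, flat on the plate, within 50 mm either side of the plate's x axis and between 35 mm before and 35 mm beyond its centre. Origin at the centre of its underside.
- chip4: Oblong steel offcut, 18 x 12 x 9 mm, 15 g, flat on the plate, within 50 mm either side of the plate's x axis and between 35 mm before and 35 mm beyond its centre. Origin at the centre of its underside.
- scraper: Scraper block standing on the rubber mat, about 160 g (varies): foot 34 mm (its x) by 120 mm (its y) by 28 mm high with a white plastic underside, its long faces do the pushing; on it a wooden grip 26 mm (x) by 60 mm (y), from 28 to 73 mm above the underside, to be pinched across x. Origin at the centre of the underside, z up.
- mat: Flat black rubber mat fixed on the bench, 150 (x) by 170 (y) by 4 mm; the scraper's place. Origin under its centre.
- extractor: Bench dust extractor, fixed grey box 165 x 150 mm, 140 mm high, hose on top, lever on its front (-x) face. Origin on the bench under the lever's pad, 130 mm in front of the box; -x is the way the lever points, z up. The lever turns about a level axis along y, 95 mm above the bench and 110 mm behind (+x of) the origin. Stands left or right of the stand, the mat on the other side.
- lever (a joint): Spring-return lever of the extractor, rad: 0 at rest (tip raised), grows as the tip is pressed down. Clicks at 0.2 (first), 0.4 (second), 0.6 (third), 0.8 (fourth), end stop 0.85; it always springs back to 0 when let go. At the pad it resists with about 4 N at first to 11 N just beyond the third click, less just before each click and more just after it. A quadrant beside it has a peg per click, the third the longest.
- lever_pad (a point): Centre of the upper face of the lever's black pad (40 mm along the lever, 44 mm across, 10 mm thick), which moves with it. Its height above the bench is 142 mm at rest, 121 at the first click, 99 at the second, 77 at the third, 56 at the fourth; its x in the extractor's frame is 10, 3, 0, 1, 7 mm there.
- oil_bottle: Bystander: white oil bottle, 44 mm across, 120 mm high, standing. Leave alone. Origin under its centre.
- sprocket: Bystander: stepped steel sprocket cluster, 68 mm across, 30 mm high. Leave alone. Origin under its centre.
- spanner: Bystander: spanner 140 mm long lying beyond the tray. Leave alone.
- pad_box: Bystander: cardboard box 50 x 80 x 30 mm. Leave alone. Origin under its centre.
- mug: Bystander: white mug, 80 mm across, 90 mm high. Leave alone. Origin under its centre.
- pedal: Bystander: black bicycle pedal 90 x 60 x 22 mm with a steel axle. Leave alone. Origin under its centre.
Mind the look-alikes: they are no part of the job. There is more than one size of the scraper; the one meant has the size given above.

How it is judged:
By the outcome, as a careful person would: the job done as asked, in the order asked, and still so for the second after the job is handed in, while the arm keeps its last pose, push and grip.
It also fails if it takes over 72 s, if anything falls off the work surface, if the arm or the gripper's body presses on something with over 40 N, if the wrist force passes 120 N, or if a joint passes its speed limit or range.

## Working session

There is one attempt and no reset: what is moved stays moved. The work goes in short steps, each a Python script; the robot and the scene stay as the last script left them, time stands still between calls to the robot, and variables do not carry over. Pictures are saved under pics/ and viewed, at most 10 in all, crops included, and the job is handed in when it is done.

```bash
ls; mkdir -p pics; python3 - <<'E'
from plant import bot
import cv2,json
for n in ["top","scene"]:
    im=bot.camera(n); cv2.imwrite(f"pics/{n}0.png",im[:,:,::-1])
    print(n,{k:(v.tolist() if hasattr(v,'tolist') else v) for k,v in bot.get_calibration(n).items()})
print(bot.get_calibration("wrist")); print(bot.read_state())
E
```

```text
pics
top {'fx': 553.8520293541242, 'fy': 553.8520293541242, 'cx': 317.78600431459654, 'cy': 236.57727107831857, 'distortion': [0.01888950292831878, 0.0, 0.0, 0.0, 0.0], 'view': [[-0.008800461502678672, -0.9998283108514403, -0.01630646182639045, 71.78149075491937], [0.9949125750236314, -0.010391458336271003, 0.10020471871869366, -542.6780491098876], [-0.10035696257453608, -0.01534165615574807, 0.9948332089597793, -1546.7927870187332], [0.0, 0.0, 0.0, 1.0]]}
scene {'fx': 478.7356539998909, 'fy': 478.7356539998909, 'cx': 321.18554233038304, 'cy': 238.33074065918575, 'distortion': [-0.05025440216235266, 0.0, 0.0, 0.0, 0.0], 'view': [[0.6056855694307404, 0.7956963999346267, -0.003497158051120835, -350.83647564122185], [-0.5725071810756945, 0.4388374446615792, 0.6925729021407473, 214.3031489708859], [0.5526124488284007, -0.41747926450779554, 0.7213394104760312, -1614.5123803028803], [0.0, 0.0, 0.0, 1.0]]}
{'fx': 350.7583013085343, 'fy': 350.7583013085343, 'cx': 317.48164428691274, 'cy': 235.73349077236605, 'distortion': array([-0.04075364,  0.        ,  0.        ,  0.        ,  0.        
[... 353 characters left out ...]
00]])}
{'t': 0.1, 'joint_pos': array([-1.03188156e+00,  3.59303044e-01,  1.11535493e-02, -3.13517008e-04,
       -1.22411165e+00, -2.88119248e-01]), 'qvel': array([-0.0005522 , -0.00229553,  0.00215702,  0.00156296,  0.00118842,
        0.00054988]), 'tau': array([-1.22171434e-03, -5.84165025e+01,  2.93753314e+01,  7.01560602e+00,
        1.02121293e-02, -6.74826288e-05]), 'tcp_pos': array([ 167.39449478, -653.45743918,  225.72472463]), 'eef_rot': array([-1.25016394e-01,  9.92154395e-01,  7.29904384e-04, -1.59336134e-04]), 'contact_force': array([ 1.23292801, -0.33455643, -0.27441028]), 'moment': array([ 0.01173181, -0.00437197,  0.00023779]), 'finger_force': 0.0, 'width': 87.73969848786905}
```

View pics/top0.png

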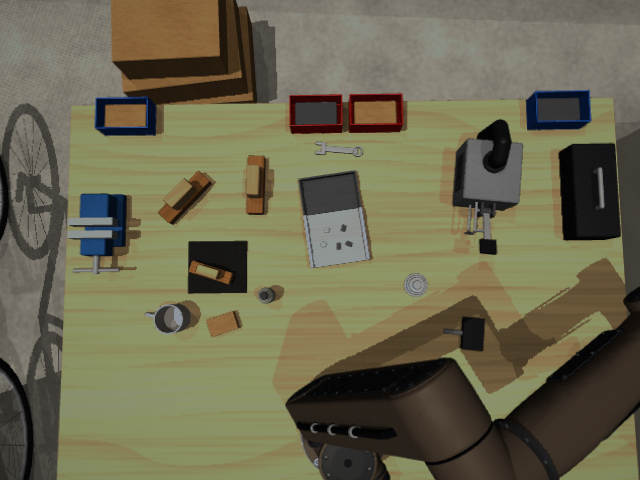

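View pics/scene0.png

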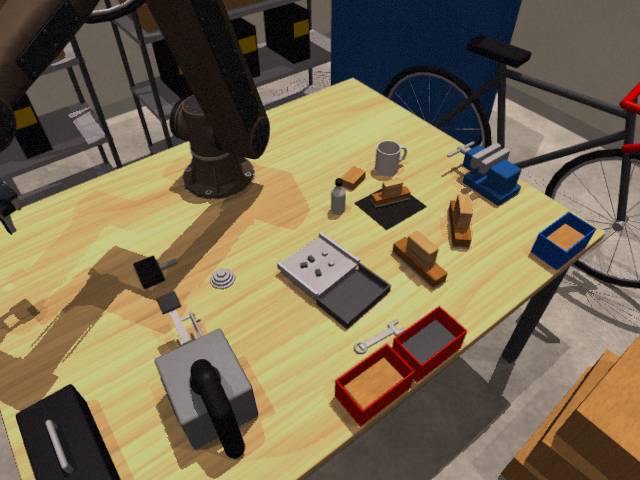

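Candidates for the scraper in the top view are (211,272) on the black mat, about 45 px long; (185,197), about 62 px; and (256,184), about 60 px. The one on the mat fits, since 120 mm is about 43 px here and it stands on the rubber mat. The stand is at (336,220) with the tray on the far side. The lever pad is at (488,246). I'll confirm with a crop.

```bash
cat > h.py <<'E'
from plant import bot
import numpy as np, cv2
from scipy.spatial.transform import Rotation as R
def calib(n,st=None):
    c=bot.get_calibration(n); K=np.array([[c['fx'],0,c['cx']],[0,c['fy'],c['cy']],[0,0,1]]); d=np.array(c['distortion'],float)
    if n=='wrist':
        T=np.eye(4); T[:3,:3]=R.from_quat(st['eef_rot']).as_matrix(); T[:3,3]=st['tcp_pos']; T=T@np.array(c['T_tool_cam'])
    else: T=np.linalg.inv(np.array(c['view']))
    return K,d,T
def rays(cal,uv):
    K,d,T=cal; p=cv2.undistortPoints(np.array(uv,float).reshape(-1,1,2),K,d)[:,0]
    v=np.c_[p[:,0],-p[:,1],-np.ones(len(p))]@T[:3,:3].T
    return T[:3,3],v
def toplane(cal,uv,z):
    o,v=rays(cal,uv); return o+v*((z-o[2])/v[:,2])[:,None]
def proj(cal,P):
    K,d,T=cal; q=(np.atleast_2d(P)-T[:3,3])@T[:3,:3]; q=q*[1,-1,-1]
    return cv2.projectPoints(q,np.zeros(3),np.zeros(3),K,d)[0][:,0]
def down(yaw):  # tool x at 'yaw' in world, z down
    return (R.from_euler('z',yaw)*R.from_euler('x',np.pi)).as_quat()
def snap(name,f):
    st=bot.read_state(); im=bot.camera(name)[:,:,::-1].copy(); cv2.imwrite(f,im); return im,calib(name,st)
def rect(mask,minA=50):
    cs,_=cv2.findContours(mask.astype(np.uint8),cv2.RETR_EXTERNAL,cv2.CHAIN_APPROX_NONE)
    return [c for c in sorted(cs,key=cv2.contourArea,reverse=True) if cv2.contourArea(c)>minA]
E
python3 - <<'E'
from h import *
im=cv2.imread('pics/top0.png'); c=calib('top')
cv2.imwrite('pics/crop1.png',cv2.resize(im[160:310,180:380],None,fx=4,fy=4,interpolation=cv2.INTER_CUBIC))
pts={'scr':(211,272,40),'mat':(218,267,4),'plate':(339,237,30),'pad':(488,246,142),'bottle':(266,295,60),'sprk':(416,285,15),'mug':(173,318,80),'box':(223,323,30),'pedal':(472,333,10),'s2':(185,197,40),'s3':(256,184,40),'traycorner':(300,178,28)}
for k,(u,v,z) in pts.items(): print(k,toplane(c,[(u,v)],z)[0].round())
E
```

```text
scr [445. 367.  40.]
mat [461. 355.   4.]
plate [541.   6.  30.]
pad [ 502. -380.  142.]
bottle [380. 210.  60.]
sprk [ 404. -210.   15.]
mug [320. 461.  80.]
box [303. 334.  30.]
pedal [ 269. -364.   10.]
s2 [659. 444.  40.]
s3 [695. 241.  40.]
traycorner [713. 116.  28.]
```

View pics/crop1.png

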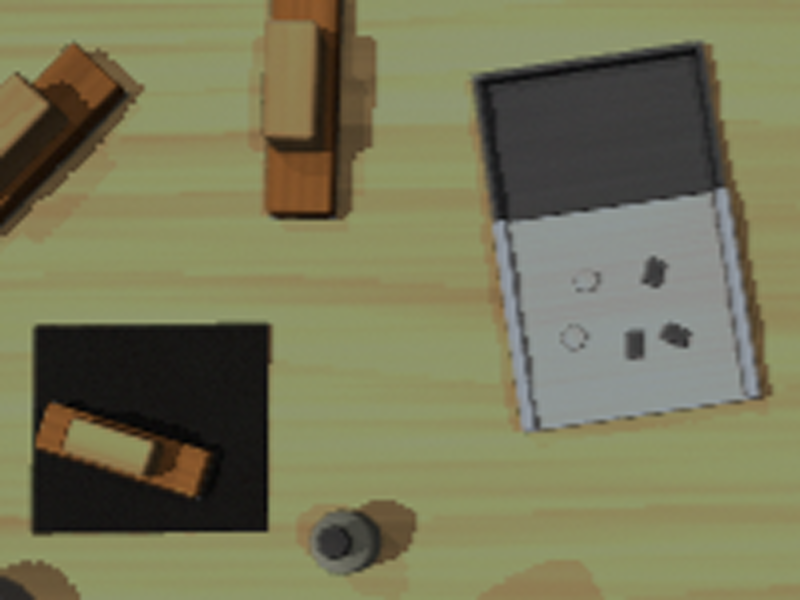

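The crop confirms it: the block on the mat (foot corners about (38,447)-(215,455) in the crop, roughly 43 px or 120 mm) is the scraper, and the other two are larger. The five chips are on the plate. Next I'll take closer wrist views on the way.

```bash
python3 - <<'E'
from h import *
import pickle
out={}
for n,p in {'ext':(440,-360,330),'stand':(520,0,300),'scr':(430,345,300)}.items():
    bot.move_ptp(p,down(np.pi)); im,c=snap('wrist',f'pics/w_{n}.png'); out[n]=c
    print(n,bot.read_state()['t'],bot.read_state()['joint_pos'].round(2),bot.read_state()['tcp_pos'].round(1))
pickle.dump(out,open('cal.pkl','wb'))
a=[cv2.imread(f'pics/w_{n}.png') for n in ('stand','scr')]
cv2.imwrite('pics/both.png',cv2.resize(np.hstack(a),(800,300),interpolation=cv2.INTER_AREA))
for y in (1.28,-1.86): print(y,bot.solve_ik((445,367,70),down(y)))
for y in (1.70,-1.44): print(y,bot.solve_ik((470,0,70),down(y)),bot.solve_ik((640,20,70),down(y)))
E
```

```text
ext 1.6833 [-0.34  0.13 -0.06  0.   -1.38 -1.23] [ 439.5 -360.6  329.6]
stand 3.1167 [ 0.38  0.06 -0.2   0.   -1.31 -1.95] [520.1  -1.  300.1]
scr 4.5083 [ 1.03  0.11 -0.14  0.   -1.31 -2.6 ] [430.6 344.  300.1]
1.28 [ 1.02860343e+00  3.47859534e-01 -4.03078791e-01  4.44089210e-16
 -8.19858002e-01  1.82219290e+00]
-1.86 [ 1.02860343e+00  3.47859534e-01 -4.03078791e-01 -4.44089210e-16
 -8.19858002e-01 -1.31780710e+00]
1.7 [ 0.42035558  0.19275347 -0.63441487  0.         -0.74362798  2.85044074] [ 0.33545165  0.43614093 -0.25650151  0.         -0.87815388  2.93534468]
-1.44 [ 0.42035558  0.19275347 -0.63441487  0.         -0.74362798 -0.28955926] [ 0.33545165  0.43614093 -0.25650151  0.         -0.87815388 -0.20465532]
```

View pics/both.png

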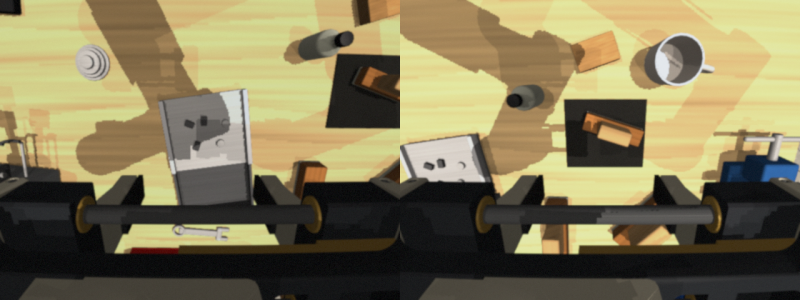

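View pics/w_ext.png

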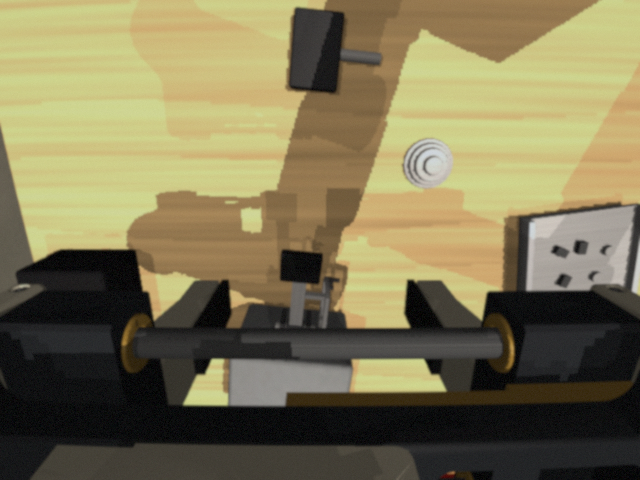

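Left picture: the stand, with its near end at about (160,100)-(245,90), the chips near (203,130) and the tray below. Right picture: the scraper at (613,128) on the mat, bottle at (522,97). Extractor picture: pad at (301,266), quadrant pegs at (325,290) on the tool's -y side. Next I'll segment the scraper and enlarge the stand.

```bash
python3 - <<'E'
from h import *
import pickle
cal=pickle.load(open('cal.pkl','rb'))
s=cv2.imread('pics/w_scr.png'); hsv=cv2.cvtColor(s,cv2.COLOR_BGR2HSV)
x0,y0=270,155; r=s[y0:y0+115,x0:x0+125]; h=hsv[y0:y0+115,x0:x0+125]
m=(h[...,2]>70)&(h[...,1]>60); m[:,:]=m
print(h[50,35],h[55,75],h[62,90])
A=cv2.resize(r,(400,368),interpolation=cv2.INTER_CUBIC)
t=cv2.imread('pics/w_stand.png')[130:345,245:415]
B=cv2.resize(t,None,fx=2.35,fy=2.35,interpolation=cv2.INTER_CUBIC)
can=np.zeros((510,800,3),np.uint8); can[:368,:400]=A; can[:B.shape[0],400:400+B.shape[1]]=B[:510,:400]
cv2.imwrite('pics/crop2.png',can)
E
```

```text
[ 14 174 151] [ 17 128 213] [ 16 127 223]
```

View pics/crop2.png

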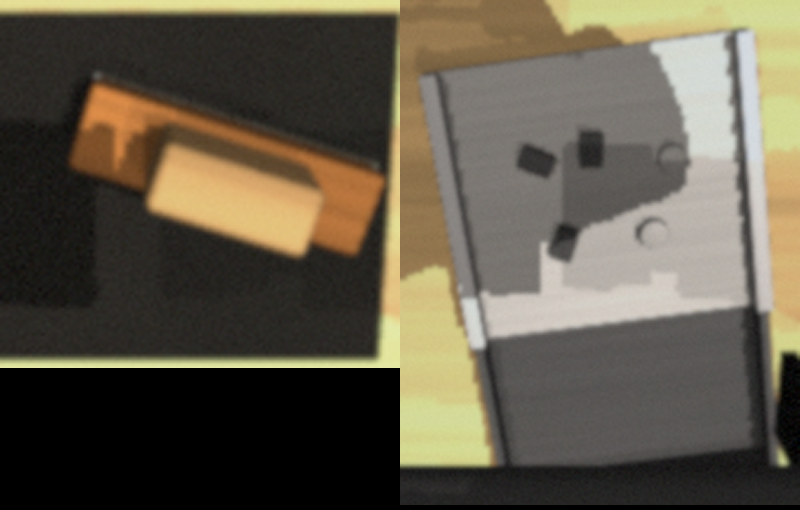

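The crop shows the scraper (left) with foot corners (95,85),(383,177),(358,255),(70,165) and grip-top corners (172,143),(322,190),(303,257),(148,208). The stand (right) has outer rail corners (421,75),(752,30),(770,308),(472,348) and all five chips.

```bash
python3 - <<'E'
from h import *
import pickle
cal=pickle.load(open('cal.pkl','rb'))
L=lambda p:np.array(p,float)/3.2+[270,155]-0.35
S=lambda p:(np.array(p,float)-[400,0])/2.35+[245,130]-0.3
def quad(P):
    c=P.mean(0); e=[np.linalg.norm(P[i][:2]-P[(i+1)%4][:2]) for i in range(4)]
    d1=(P[1]-P[0]+P[2]-P[3])[:2]; print(c.round(1),np.round(e,1),'dir01',np.arctan2(d1[1],d1[0]).round(3))
quad(toplane(cal['scr'],L([(95,85),(383,177),(358,255),(70,165)]),32))
quad(toplane(cal['scr'],L([(172,143),(322,190),(303,257),(148,208)]),77))
quad(toplane(cal['scr'],L([(0,14),(398,14),(378,357),(0,357)]),4))
P=toplane(cal['stand'],S([(421,75),(752,30),(770,308),(472,348)]),42); print(P.round(1)); quad(P)
E_=toplane(cal['stand'],S([(487,338),(748,305)]),30); print(E_.round(1))
pc=P[:,:2].mean(0); a=(P[3]-P[0]+P[2]-P[1])[:2]; th=np.arctan2(a[1],a[0]); print(th)
rot=np.array([[np.cos(th),np.sin(th)],[-np.sin(th),np.cos(th)]])
C=toplane(cal['stand'],S([(537,160),(590,150),(671,157),(652,233),(564,243)]),38)
print(((C[:,:2]-pc)@rot.T).round(), ((E_[:,:2]-pc)@rot.T).round(1))
# top-view cross-check of stand
c=calib('top'); T=lambda p:np.array(p,float)/4+[180,160]-0.4
Q=toplane(c,T([(527,430),(768,397),(728,188),(495,220)]),42); quad(Q); b=(Q[3]-Q[0]+Q[2]-Q[1]); print('top th',np.arctan2(b[1],b[0]))
quad(toplane(c,T([(35,325),(268,325),(267,532),(32,532)]),4))
# pad
q=toplane(calib('top'),[(488,246)],142); print('pad top',q, 'wrist',toplane(cal['ext'],[(301,266)],142))
for n in ('top0','w_ext'):
    im=cv2.imread(f'pics/{n}.png'); x,y=(488,246) if n=='top0' else (301,266); w=12 if n=='top0' else 26
    g=im[y-w:y+w,x-w:x+w].max(2); cs=rect(g<45,20); r=cv2.minAreaRect(cs[0]); print(n,r, r[0][0]+x-w,r[0][1]+y-w)
    ca=calib('top') if n=='top0' else cal['ext']; quad(toplane(ca,cv2.boxPoints(r)+[x-w,y-w],142))
E
```

```text
[447.6 374.1  32. ] [116.9  32.7 119.2  32.6] dir01 1.259
[447.3 374.1  77. ] [54.9 25.1 57.8 24.5] dir01 1.258
[463.4 362.    4. ] [157.9 146.8 164.7 146.8] dir01 1.57
[[479.  -74.3  42. ]
 [457.5  88.6  42. ]
 [603.3 107.6  42. ]
 [626.6 -54.5  42. ]]
[541.6  16.8  42. ] [164.3 147.1 163.8 148.9] dir01 1.708
[[625.9 -47.4  30. ]
 [606.2  98.3  30. ]]
0.13182447612589965
[[-23. -32.]
 [-25.  -4.]
 [-16.  37.]
 [ 24.  23.]
 [ 23. -24.]] [[ 75.1 -74.7]
 [ 74.8  72.3]]
[541.1  12.4  42. ] [170.3 150.4 166.3 150.2] dir01 -1.444
top th 0.15702956404854437
[462.  357.1   4. ] [168.7 148.7 168.5 148.9] dir01 -1.581
pad top [[ 502.43034403 -379.88963944  142.        ]] wrist [[ 500.43990636 -377.09989583  142.        ]]
top0 ((11.5, 12.5), (15.0, 15.0), 90.0) 487.5 246.5
[ 501.2 -378.5  142. ] [38.9 39.3 38.8 39.4] dir01 -1.581
w_ext ((25.445545196533203, 26.544553756713867), (40.00049591064453, 30.05012321472168), 5.710593223571777) 300.4455451965332 266.54455375671387
[ 501.3 -377.7  142. ] [34.3 41.8 34.5 43. ] dir01 3.034
```

```bash
python3 - <<'E'
from h import *
s=lambda m:print(m,*(np.round(bot.read_state()[k],2) for k in('t','tcp_pos','contact_force','width','finger_force')))
q=down(-1.883)
bot.move_gripper(88,40)
bot.move_ptp((447.5,373,130),q); bot.line_to((447.5,373,38),120); s('at')
bot.move_gripper(0,40); s('grip')
bot.line_to((447.5,373,185),150); s('lift')
th=0.142; ex=np.array([np.cos(th),np.sin(th)]); c=np.array([541.4,14.6])
p=c-72*ex
bot.move_ptp((*p,180),down(th-np.pi/2)); bot.line_to((*p,80),150); s('above')
snap('scene','pics/sc1.png'); im,_=snap('wrist','pics/w1.png')
a=cv2.imread('pics/sc1.png')[150:390,240:520]; 
cv2.imwrite('pics/v1.png',np.hstack([cv2.resize(a,(460,394)),cv2.resize(im,(340,394))]))
E
```

```text
at 6.79 [447.88 373.51  38.74] [-0.28  0.68 -0.01] 87.76 0.0
grip 7.79 [447.49 372.97  37.94] [ 0.9  -0.67 -0.63] 25.79 40.0
lift 8.93 [447.04 372.52 183.93] [-0.05 -0.39 -1.62] 25.44 40.0
above 11.12 [470.77   4.84  80.52] [ 0.29 -0.42 -0.96] 26.0 40.0
```

View pics/v1.png

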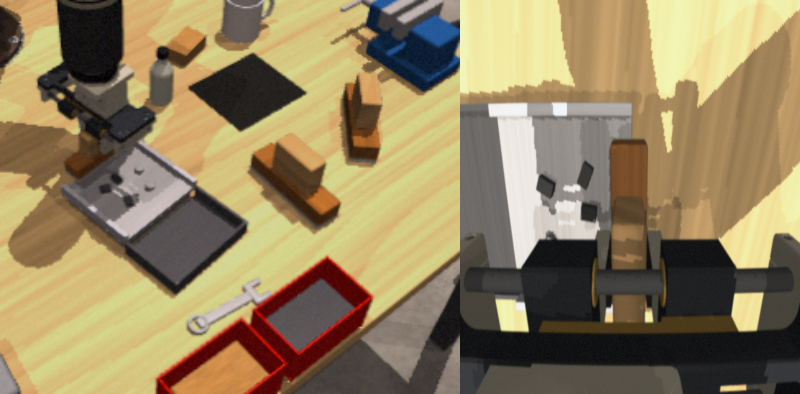

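The scraper is held square above the plate's near end (wrist half, foot at (628,190)), and the chips lie ahead of it. I'll lower it and sweep.

```bash
python3 - <<'E'
from h import *
s=lambda m:print(m,*(np.round(bot.read_state()[k],2) for k in('t','tcp_pos','contact_force','width')))
th=0.142; ex=np.array([np.cos(th),np.sin(th)]); c=np.array([541.4,14.6])
at=lambda d,z:(*(c+d*ex),z)
bot.line_to(at(-72,66),60)
f0=bot.read_state()['contact_force'][2]; z=66
for z in np.arange(65.5,62.4,-0.5):
    bot.line_to(at(-72,z),20); f=bot.read_state()['contact_force'][2]
    if f-f0>2: break
s(f'down z={z} f0={f0:.2f}')
bot.line_to(at(20,z),60); s('mid')
bot.line_to(at(96,z+0.3),60); s('end')
bot.line_to(at(60,z+0.7),80); bot.line_to(at(60,110),120)
bot.line_to(at(-90,150),200); s('back')
snap('scene','pics/sc2.png'); im,_=snap('wrist','pics/w2.png'); tp,_=snap('top','pics/t2.png')
a=cv2.imread('pics/sc2.png')[220:340,260:410]
cv2.imwrite('pics/v2.png',np.hstack([cv2.resize(a,(480,384),interpolation=cv2.INTER_CUBIC),cv2.resize(tp[160:280,290:390],(320,384),interpolation=cv2.INTER_CUBIC)]))
E
```

```text
down z=63.5 f0=-1.49 12.86 [470.16   4.44  63.86] [-2.65  0.98  5.07] 25.75
mid 14.54 [560.36  16.87  63.9 ] [-4.92 -1.03  8.62] 25.96
end 15.96 [636.21  28.19  63.53] [ 1.24 -0.09 -2.  ] 25.72
back 18.02 [453.06   2.11 149.88] [ 0.14  0.93 -0.12] 25.61
```

View pics/v2.png

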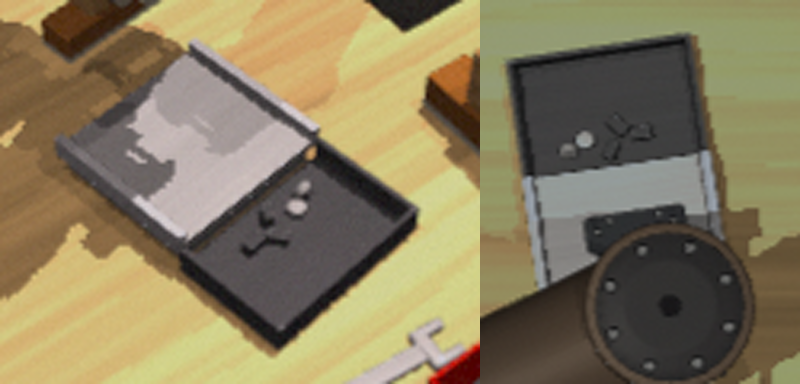

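All five offcuts are in the tray (left half, around (285,215)), and the plate is clear. I'll return the scraper to the mat.

```bash
python3 - <<'E'
from h import *
s=lambda m:print(m,*(np.round(bot.read_state()[k],2) for k in('t','tcp_pos','contact_force','width')))
st=bot.read_state()['tcp_pos']; bot.line_to((*st[:2],185),150)
q=down(-1.883); p=(458,364)
bot.move_ptp((*p,180),q); bot.line_to((*p,45),130); bot.line_to((*p,39.5),30)
f0=bot.read_state()['contact_force'][2]
for z in np.arange(39,35.9,-0.5):
    bot.line_to((*p,z),20)
    if bot.read_state()['contact_force'][2]-f0>2: break
s(f'z={z}')
bot.move_gripper(88); s('open'); bot.line_to((*p,180),150)
bot.move_ptp((430,300,300),down(np.pi)); im,c=snap('wrist','pics/w3.png'); sc,_=snap('scene','pics/sc3.png'); s('up')
bot.move_gripper(0,40)
# extractor view
bot.move_ptp((430,-375,230),down(np.pi)); e,_=snap('wrist','pics/w_ext2.png'); sc4,_=snap('scene','pics/sc4.png'); s('ext')
a=cv2.resize(im[60:300,120:440],(400,300)); b=cv2.resize(sc[150:270,310:470],(400,300))
d=cv2.resize(e[100:340,160:480],(400,300)); f=cv2.resize(sc4[260:440,120:360],(400,300))
cv2.imwrite('pics/v3.png',np.vstack([np.hstack([a,b]),np.hstack([d,f])]))
E
```

```text
z=37.5 22.43 [458.02 364.    37.9 ] [-2.21 -0.62  4.68] 25.89
open 23.56 [457.99 363.98  37.49] [ 0.55 -0.27  0.14] 87.44
up 25.89 [429.85 300.   299.03] [-0.14  0.65 -0.25] 87.5
ext 29.82 [ 430.55 -374.42  230.11] [ 0.76  0.39 -0.02] 0.18
```

View pics/v3.png

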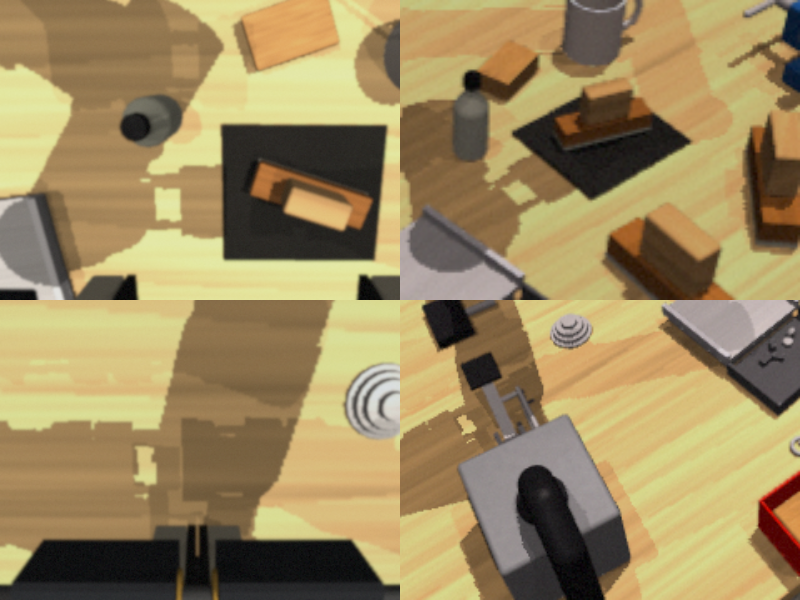

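The scraper stands upright and released on the mat (upper half, about (312,195) and (603,118)). The lower-right view shows the lever pad at (482,372) and the quadrant beside it at (520,410). I'll press the lever while logging force against depth, stopping first below the second click.

```bash
cat > lev.py <<'E'
from h import *
yaw=-0.07
def P(z,sh=-3):  # TCP following the pad's arc
    dx=np.interp(z,[56,77,99,121,142],[7,1,0,3,10])-10+sh
    return (501.3+dx*np.cos(yaw),-378+dx*np.sin(yaw),z)
def go(zs,v=40):
    for z in zs:
        bot.line_to(P(z),v); s=bot.read_state(); print(round(float(s['tcp_pos'][2]),1),s['contact_force'].round(1).tolist())
    print('t',s['t'],s['tcp_pos'].round(1))
E
python3 - <<'E'
from lev import *
import pickle
cal=pickle.load(open('cal.pkl','rb'))
o1,v1=rays(cal['ext'],[(333,283)]); o2,v2=rays(calib('scene'),[(200,322)])
k=np.linalg.lstsq(np.c_[v1[0],-v2[0]],o2-o1,rcond=None)[0]; print('peg',o1+k[0]*v1[0],o2+k[1]*v2[0])
bot.move_ptp(P(165),down(np.pi+yaw)); go([150],100); go(range(147,92,-2))
E
```

```text
peg [ 551.3482096  -339.73973587   75.9562324 ] [ 551.79839234 -335.07346223   76.39701831]
150.7 [0.1, -0.3, 1.2]
t 30.5917 [ 497.8 -377.8  150.7]
148.1 [0.4, -0.1, 2.3]
145.5 [-1.0, -1.5, 4.2]
143.3 [-1.7, -1.7, 5.6]
141.3 [-2.0, -0.4, 5.3]
139.3 [-2.0, -1.2, 6.0]
137.2 [-2.2, -1.2, 5.8]
135.0 [-1.8, -1.8, 5.2]
132.9 [-0.4, -1.2, 4.1]
130.9 [0.0, -1.3, 3.3]
128.9 [0.7, -0.9, 2.9]
127.0 [0.3, -0.9, 3.2]
125.1 [1.7, -1.5, 3.6]
123.2 [2.4, 0.3, 4.4]
121.3 [3.5, -0.0, 5.3]
119.3 [3.3, 0.3, 5.5]
117.4 [3.4, 1.6, 5.5]
115.4 [3.7, 1.4, 5.2]
113.2 [3.8, 1.3, 5.5]
111.1 [2.9, -0.3, 4.5]
108.9 [2.0, 0.3, 4.6]
106.8 [0.8, 0.4, 3.9]
104.9 [1.4, 0.8, 4.7]
103.1 [0.5, 0.9, 4.9]
101.2 [0.5, 1.3, 6.3]
99.4 [1.9, 2.1, 7.2]
97.5 [0.7, 2.2, 7.7]
95.6 [0.6, 2.3, 8.4]
93.6 [0.1, 2.2, 8.8]
t 37.5917 [ 488.5 -377.2   93.6]
```

```bash
python3 - <<'E'
from lev import *
go([91,89,87,85,83,82,81,80,79,78,77,76,75],30)
sc,_=snap('scene','pics/sc5.png'); cv2.imwrite('pics/v5.png',cv2.resize(sc[270:390,110:270],(800,600),interpolation=cv2.INTER_CUBIC))
E
```

```text
91.6 [0.1, 2.0, 8.3]
89.5 [0.7, 2.2, 7.4]
87.4 [0.5, 2.6, 7.2]
85.3 [0.6, 1.1, 7.2]
83.3 [0.5, 0.5, 7.4]
82.4 [-0.1, 1.6, 7.0]
81.4 [0.1, 2.1, 6.9]
80.5 [0.2, 1.7, 7.1]
79.6 [0.7, 1.9, 7.1]
78.7 [0.5, 2.0, 8.7]
77.8 [0.9, 2.5, 9.2]
76.8 [0.7, 2.0, 9.3]
75.8 [1.4, 1.0, 10.3]
t 40.8417 [ 490.  -377.3   75.8]
```

View pics/v5.png

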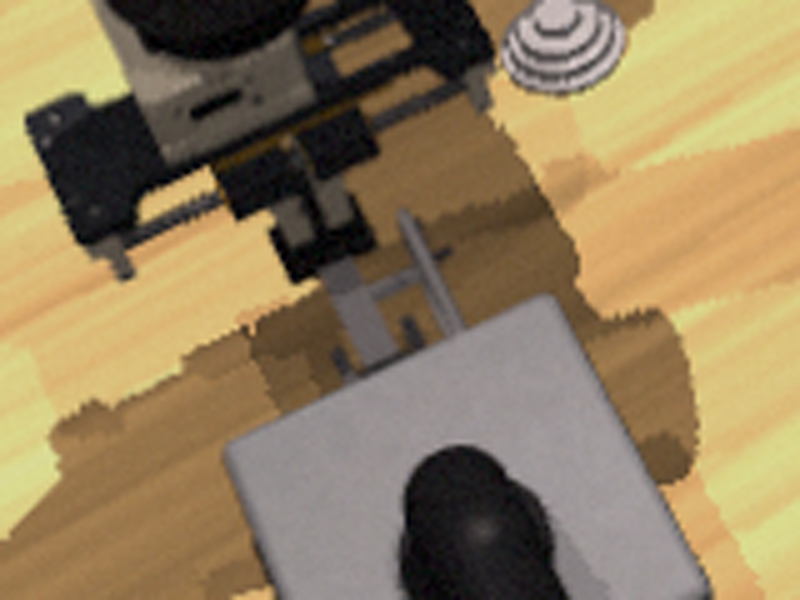

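The fingertips press the pad at (320,235), and the lever's side pointer lines up with the quadrant's long peg at (415,275). The force has risen past the third click's dip to about 10 N. I'll go slightly deeper for margin, hold, and hand in.

```bash
python3 - <<'E'
from lev import *
go([74],20); bot.pause(3)
s=bot.read_state(); print(s['t'],s['tcp_pos'].round(1),s['contact_force'].round(1))
if s['contact_force'][2]>7.5: print(bot.close_job())
E
```

```text
74.9 [-0.2, 2.4, 9.7]
t 41.1417 [ 490.2 -377.4   74.9]
44.1417 [ 490.2 -377.4   74.9] [-0.1  2.6 10.4]
the job is handed in; nothing more can be done
None
```

Job handed in at 44 s: all five offcuts are in the tray, the scraper stands released on its mat, and the lever was held for 3 s about 3 mm past where I judged the third click to be (from force and pad height; the lever angle itself isn't reported).

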